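Release a lens panel from its cleat and hold it leaning over the light panel

TASK

The brass-framed lens panel in the inspection stand is held down by a bronze claw cleat: lift the T-handled slot key out of its stand, seat its blade in the cleat's screw and give it a quarter turn anticlockwise so that the claw stands square to the panel's top rail, then put the key back in its stand. Take the lens panel by its top rail, draw it up out of the grooves and hold it over the middle of the lit light panel, a good hand's breadth clear of it, with the rail level and the glass leaning about half-way between upright and flat (either face up). Finish there still holding it up, and leave the other things on the bench where they are.

Things in the scene. Friction and masses are not known exactly. Their poses are not given: they have to be found in the camera images.
- key_bar (a point): Centre of the slot key's blue T-bar, 66 mm long (x), 14 thick (y), 16 high (z). From it an 11 mm steel shank runs down to a flat blade. A 40 mm flange on the shank, its underside 48 mm below the bar's centre, rests on the key stand's top, shank and blade down in the hole, so the key stands upright with some play. 0.13 to 0.21 kg
- key_tip (a point): Foot of the slot key's flat blade, on the key's axis, 98 mm below the bar's centre; same axes as key_bar. The blade is 20 mm wide along x (parallel to the bar), 16 mm long and 3.8 mm thick (2.6 mm over its lowest 5 mm)
- key_hole (a point): Centre of the mouth of the round hole in the key stand, a fixed aluminium block 76 x 76 mm, 60 mm high: the hole is 28 mm in diameter and goes right through. With the key home the bar's centre is 48 mm above this point
- cleat_slot (a point): Centre of the mouth (top) of the slot in the cleat's screw, 150 mm above the bench. The slot runs along this point's x, 6.4 mm wide, 8 mm deep, open at both ends, in a brass head 26 mm across. The bronze claw under it points along the point's -y, reaching 40 mm from the screw's axis. This point and the claw turn with the screw
- cleat (a joint): Turn of the cleat screw with its claw, rad: 0 = claw along the panel's top rail, holding it down; grows anticlockwise seen from above, to a stop at 1.65; 1.57 = claw square to the rail, panel free. It starts at 0 to 0.25, stays where it is left, and takes about 0.1 N m to turn
- panel_mid (a point): Centre of the lens panel: a glass bullseye lens in a brass frame, 110 mm wide (y), 120 mm high (z), 14 mm thick (x is square to the glass). It stands upright in the inspection stand, its foot 12 mm above the bench. 0.4 kg on average
- panel_rail (a point): Centre of the lens panel's top rail (14 mm thick along x, 110 mm long along y, 22 mm high along z), 49 mm above panel_mid; same axes
- stand_floor (a point): Middle of the inspection stand's floor, 12 mm above the bench, under the lens panel: a fixed foot 110 x 170 mm with a grooved upright, 70 mm tall, at each side of the panel. x is square to the panel, y along its width; the cleat's post, 150 mm high over the bench with its screw, stands at y +75 mm. The panel has 1.5 to 2 mm of play and draws straight up, 70 mm or more
- light_mid (a point): Centre of the lit face of the light panel, a fixed flat black-edged box 160 x 160 mm, 12 mm high, with a white lit face
- canister: Brass screw-top canister, 78 mm across, 115 mm high; leave alone
- shade: White milk-glass shade, 124 mm across, 105 mm high; leave alone
- gauge_case: Steel feeler-gauge case, 100 x 24 x 14 mm; leave alone
- flashlight: Short aluminium flashlight standing on its head, 38 mm across, 108 mm high; leave alone
- spare_cleat: Spare bronze cleat shaped like a claw, lying loose, 70 x 30 mm; leave alone
Not all that is in view belongs to the job. Of the things that look like the part that bears panel_mid, the middle-sized one is meant.

How it is judged:
On the way, in this order (a step that is already met when the one before it is completed fails the run):
1. the key's blade is seated in the slot of the cleat's screw, the claw still over the rail (z of key_tip in the frame of cleat_slot below -0.004 m and horizontal distance between key_tip and cleat_slot below 0.008 m and value of joint cleat below 0.6 rad), for 0.1 s.
2. turned with the key, the claw stands about square to the rail (1.2 rad or more), the blade still in the slot (value of joint cleat above 1.2 rad and z of key_tip in the frame of cleat_slot below -0.003 m and horizontal distance between key_tip and cleat_slot below 0.01 m), for 0.1 s.
3. the key is back home in its stand and let go, the lens panel still in the inspection stand (horizontal distance between key_bar and key_hole below 0.012 m and z of key_bar in the frame of key_hole below 0.053 m and angle between key_bar's own z axis and vertical below 0.12 rad and contact force between the fingers and slot_key below 0.1 N and z of panel_mid in the frame of stand_floor below 0.07 m), for 0.2 s.
At the end, for the whole second after the job is handed in: Held still by the fingers alone, the lens panel's centre is within 6 cm (seen from above) of the light panel's centre and 12 cm or more above it; glass 28 to 62 degrees from flat, rail level within 17; claw turned 1.2 rad or more; key upright in its stand (within 12 mm, seated to 5 mm) (horizontal distance between panel_mid and light_mid below 0.06 m and z of panel_mid in the frame of light_mid above 0.12 m and (angle between panel_mid's own x axis and vertical between 0.49 and 1.08 rad or angle between panel_mid's own x axis and vertical between 2.06 and 2.65 rad) and angle between panel_mid's own y axis and vertical between 1.27 and 1.87 rad and contact force between the fingers and lens_panel above 2 N and contact force between lens_panel and lens_stand below 0.1 N and linear speed of lens_panel below 0.03 m/s and value of joint cleat above 1.2 rad and horizontal distance between key_bar and key_hole below 0.012 m and z of key_bar in the frame of key_hole below 0.053 m and angle between key_bar's own z axis and vertical below 0.12 rad); the arm keeps its last pose, push and grip.
It fails at once if a bystander (canister, shade, gauge case, flashlight, spare cleat) is moved more than 2 cm (distance of any of canister, shade, gauge_case, flashlight, spare_cleat from where it was at the start of the episode above 0.02 m).
It also fails if it takes over 61 s, if anything falls off the work surface, if the arm or the gripper's body presses on something with over 40 N, if the wrist force passes 120 N, or if a joint passes its speed limit or range.

ROBOT

A 6-joint arm with a two-finger parallel gripper is mounted at the origin on the work surface. World frame = base frame: x ahead of the robot, y to its left, z up, the work surface at z = 0. Lengths are in m, angles in rad, forces in N, time in s.
With the tool pointing down it reaches from about 0.3 to 0.875 m from the base axis. Payload 6.4 kg.
Tool frame: the origin (TCP) lies midway between the tips of the shut fingers; the grasp point (between the pads) lies 19 mm behind it; z points along the fingers, y is the direction in which the jaws open and shut (so a half turn about z gives the same grasp; the last joint's range is limited). The gripper opens to 85 mm and grips with 20 to 120 N. Pads are 22 mm wide; open, the fingers measure 114 mm over their backs; the gripper's body (76 mm by 85 mm) begins 54 mm behind the grasp point. The pads swing forward as they close: fully open they stand 13 mm farther back than shut.
Start: joints at [0.981, 0.181, 1.607, -0, 1.354, -0.206], TCP at [0.215, 0.533, 0.231] pointing down, gripper open.
Joint ranges: [-2.99, 2.99], [-0.89, 2.07], [0.3, 2.58], [-1.14, 4.28], [0, 2.63], [-3.12, 3.12]. Speed limits (rad/s): [2.57, 2.57, 3.01, 3.14, 3.14, 3.14].

INTERFACE

Orientations are given as [roll, pitch, yaw] about the fixed x, y, z axes, in that order (R = Rz(yaw) Ry(pitch) Rx(roll)).
In Python, from station import ctrl, jaws, kinematics, telemetry, optics, hand_in gives the robot as it stands. The module is installed in compiled form; this text tells all that it offers. Calls block until the motion is done:
- ctrl.goto(position, orientation): joint-space move of the TCP to a pose.
- ctrl.move_linear(position, rot=None, feed=0.15, contact_N=None): straight line of the TCP; rot=None keeps the orientation; feed is the mean speed in m/s. With contact_N (N) it stops when the force on the tool has changed by that much, and returns True; else False.
- ctrl.goto_joints(angles): joint-space move.
- jaws.command_gripper(opening, newtons=None): opening from 0.0 (shut) to 1.0 (fully open); newtons is the grip in N (None keeps the last); returns when the fingers have stopped.
- ctrl.dwell(seconds).
- kinematics.ik(position, orientation): joint angles nearest the present ones, or None.
- telemetry.read_state(): the state.
- optics.read_camera(name): name is "scene" or "top"; returns the picture (480x640x3 uint8, blue, green, red); there is no depth.
- optics.get_calibration(name): a dict with "mtx" (3x3 intrinsics, pixels), "k1" (the pictures are not rectified: a ray, as slopes to the right and down, at radius r is drawn at 1 + k1 r^2 times it, then the intrinsics apply), "R" (3x3) and "t" (3): a world point X has camera coordinates R X + t. Camera axes: x right, y down, z forward; pixel columns grow to the right and rows downward; lengths in m; the calibration is good to about 2 mm. A picture is of the moment at which its call begins. get_calibration takes no time and is no camera call.
A pose or a line that the arm cannot do raises ctrl.Unreachable and nothing moves.
- hand_in(): hands the job in, once; it reports no verdict.
The state is a dict: "time": time; "qpos": joint angles; "dq": joint speeds; "joint_torque": joint torques, N m; "tool_pos": TCP position; "tcp_rot": TCP orientation; "ft_force": force on the tool from outside, world axes, zero at the start; "torque": the same for the moment, N m; "opening": opening from 0.0 (shut) to 1.0 (fully open).
Only numpy, scipy, OpenCV 4.12 (cv2) and the standard library are available. Lean on these libraries where they do the work, as an engineer would, in place of code of your own. Each camera call takes 0.05 s, during which the arm holds its last target.

## Working session

There is one attempt and no reset: what is moved stays moved. The work goes in short steps, each a Python script; the robot and the scene stay as the last script left them, time stands still between calls to the robot, and variables do not carry over. Pictures are saved under pics/ and viewed, and the job is handed in when it is done.

```bash
mkdir -p pics; ls
python3 - <<'E'
from station import ctrl, jaws, kinematics, telemetry, optics
import cv2
for n in("scene","top"):
    im=optics.read_camera(n);cv2.imwrite(f"pics/{n}0.png",im);c=optics.get_calibration(n);print(n,c)
    import numpy as np
    print(-np.array(c['R']).T@np.array(c['t']))
print(telemetry.read_state())
E
```

```text
pics
scene {'mtx': array([[592.73822525,   0.        , 313.88313851],
       [  0.        , 592.73822525, 233.01108539],
       [  0.        ,   0.        ,   1.        ]]), 'k1': 0.026058215447156752, 'R': array([[-0.64453105,  0.76457447,  0.00236991],
       [ 0.60350849,  0.5106517 , -0.61238252],
       [-0.46942223, -0.39326928, -0.79055805]]), 't': array([ 0.31951364, -0.2735217 ,  1.58706965])}
[1.11601491 0.5195281  1.08641357]
top {'mtx': array([[465.10824628,   0.        , 322.56563453],
       [  0.        , 465.10824628, 243.44594431],
       [  0.        ,   0.        ,   1.        ]]), 'k1': -0.11408565643583342, 'R': array([[ 0.02444419, -0.99963585, -0.01142986],
       [-0.99684647, -0.02350938, -0.075792  ],
       [ 0.07549569,  0.01324649, -0.99705814]]), 't': array([0.01860939, 0.52065089, 1.0356432 ])}
[0.44036751 0.01712415 1.07227035]
{'time': 0.1, 'qpos': array([ 9.80700375e-01,  1.81482230e-01,  1.60787306e+00,  2.03891299e-05,
        1.35381107e+00, -2.06291947e-01]), 'dq': array([-0.00093638, -0.00076937, -0.00171558, -0.0013053 ,  0.00088366,
       -0.00020277]), 'joint_torque': array([ 3.58044972e-04, -4.45875621e+01, -3.52241600e+01, -3.01273703e-04,
        4.14540074e-03, -2.20286313e-05]), 'tool_pos': array([0.21500839, 0.53276847, 0.23048243]), 'tcp_rot': array([-3.14005639e+00, -3.41828177e-04,  2.75778398e+00]), 'ft_force': array([-0.5801565 , -0.12349529, -0.27136937]), 'torque': array([-0.02161582, -0.01714428, -0.06616546]), 'opening': 1.0022492660299789}
```

View pics/scene0.png

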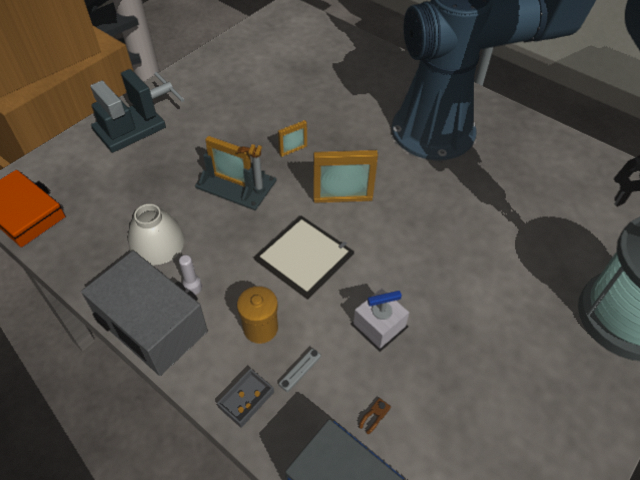

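View pics/top0.png

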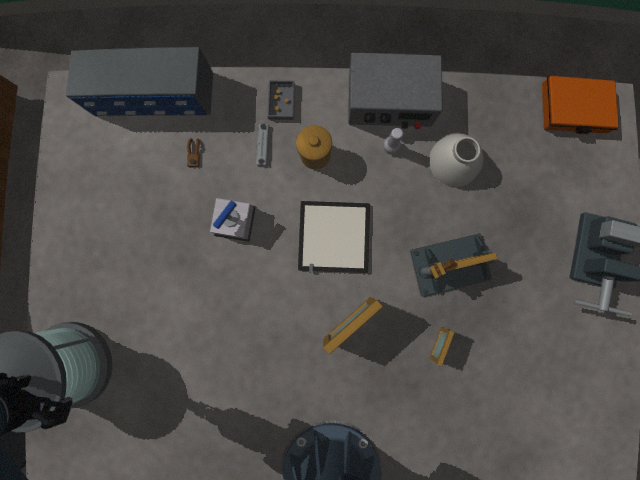

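The scene view shows the stand with the middle-sized panel near (235,165), the key stand at (382,318) with its blue bar at (384,297), and the light panel at (304,256). In the top view they are at (453,265), (232,218) and (335,237). I'll zoom in next.

```bash
cat > h.py <<'E'
import numpy as np, cv2
from station import ctrl, jaws, kinematics, telemetry, optics
C={n:optics.get_calibration(n) for n in("scene","top")}
def dist(n): k=C[n]['k1']; return np.array([k,0,0,0,0.])
def ray(n,uv):
    c=C[n]; p=cv2.undistortPoints(np.array([[uv]],float),c['mtx'],dist(n))[0,0]
    R=c['R']; return -R.T@c['t'], R.T@np.array([p[0],p[1],1.])
def onplane(n,uv,z):
    o,d=ray(n,uv); return o+d*(z-o[2])/d[2]
def proj(n,X):
    c=C[n]; r,_=cv2.Rodrigues(c['R']); return cv2.projectPoints(np.array(X,float).reshape(-1,3),r,c['t'],c['mtx'],dist(n))[0].reshape(-1,2)
def tri(a,b):
    o1,d1=ray("scene",a);o2,d2=ray("top",b)
    A=np.stack([d1,-d2],1); s=np.linalg.lstsq(A,o2-o1,rcond=None)[0]
    p,q=o1+d1*s[0],o2+d2*s[1]; return (p+q)/2,np.linalg.norm(p-q)
def crop(src,x,y,w,h,k,out):
    im=cv2.imread(src) if isinstance(src,str) else src
    c=cv2.resize(im[y:y+h,x:x+w],None,fx=k,fy=k,interpolation=cv2.INTER_CUBIC)
    for i in range(0,w,10): cv2.putText(c,str(x+i),(i*k,8),0,.3,(255,255,0),1); cv2.line(c,(i*k,10),(i*k,14),(255,255,0),1)
    for i in range(0,h,10): cv2.putText(c,str(y+i),(0,i*k+4),0,.3,(255,255,0),1)
    cv2.imwrite(out,c)
E
python3 - <<'E'
from h import *
a=[]
crop("pics/top0.png",400,220,110,85,7,"pics/c1.png")
crop("pics/top0.png",195,185,75,70,8,"pics/c2.png")
crop("pics/scene0.png",190,125,95,85,7,"pics/c3.png")
crop("pics/scene0.png",345,280,75,75,8,"pics/c4.png")
E
```

```text
(no output)
```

View pics/c1.png

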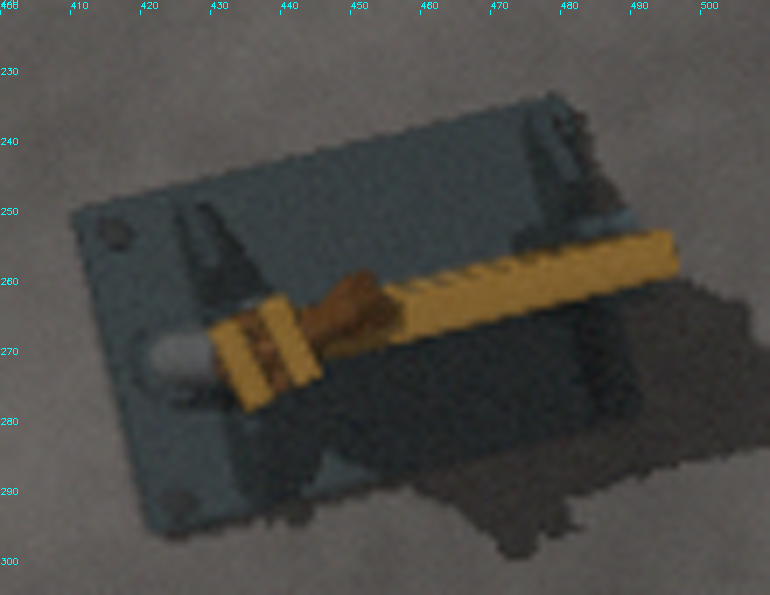

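View pics/c2.png

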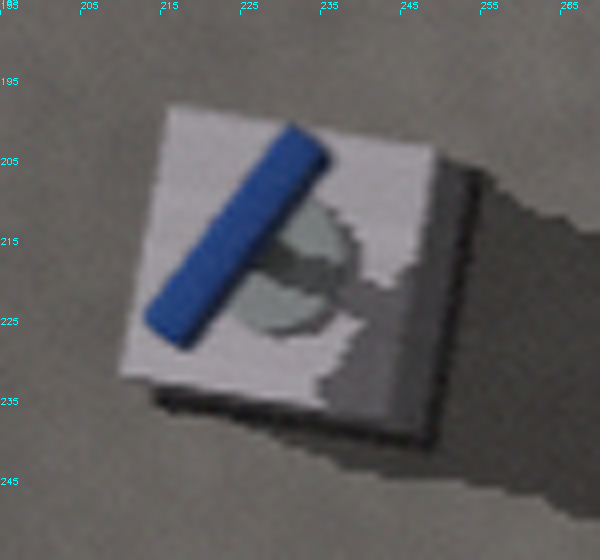

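View pics/c3.png

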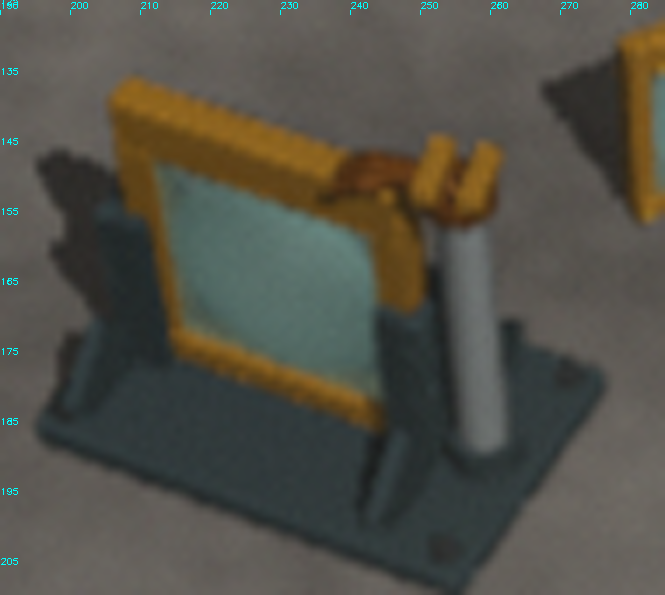

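View pics/c4.png

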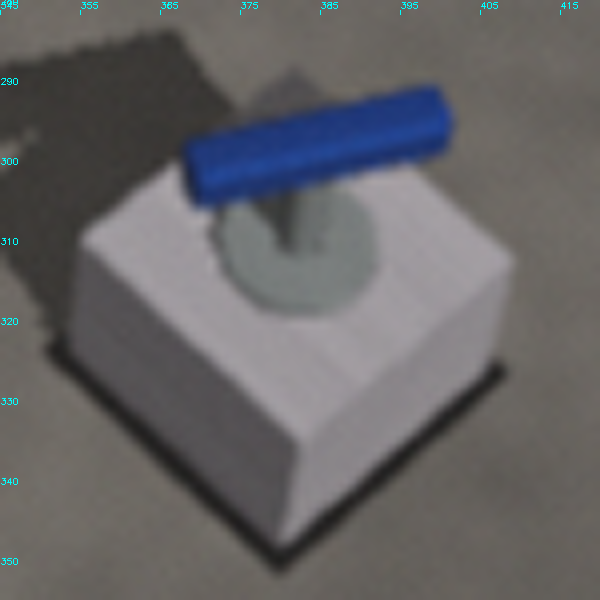

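Run:
```python
from h import *
def P(n,l,z): return np.array([onplane(n,u,z) for u in l])
np.set_printoptions(precision=4,suppress=True)
T=cv2.imread("pics/top0.png");S=cv2.imread("pics/scene0.png")
# stone block
print("block top/top",P("top",[(216,198),(249.5,203),(210,231.5)],.06))
print("block scene",P("scene",[(355,309.5),(409,312),(382,334.5)],.06))
print("tri corners",tri((355,309.5),(216,198)),tri((382,334.5),(249.5,203)) )
# blue
for n,im in(("top",T),("scene",S)):
    b,g,r=[im[...,i].astype(int) for i in range(3)]
    m=((b>r+50)&(b>g+40)).astype(np.uint8)
    y0,y1,x0,x1=(190,240,200,245) if n=="top" else (280,320,350,410)
    mm=np.zeros_like(m);mm[y0:y1,x0:x1]=m[y0:y1,x0:x1]
    ct=max(cv2.findContours(mm,0,2)[0],key=cv2.contourArea)
    rc=cv2.minAreaRect(ct);print(n,rc,P(n,cv2.boxPoints(rc),.112))
    M=cv2.moments(ct);cen=(M['m10']/M['m00'],M['m01']/M['m00']);print("cen",cen,onplane(n,cen,.110))
    # yellow head
    m=((r>b+40)&(g>b+25)&(r>90)).astype(np.uint8)
    y0,y1,x0,x1=(258,282,426,450) if n=="top" else (143,156,247,262)
    mm=np.zeros_like(m);mm[y0:y1,x0:x1]=m[y0:y1,x0:x1]
    for ct in cv2.findContours(mm,0,2)[0]:
        if cv2.contourArea(ct)>8:
            rc=cv2.minAreaRect(ct);M=cv2.moments(ct);cen=(M['m10']/M['m00'],M['m01']/M['m00'])
            print(n,"strip",cv2.contourArea(ct),cen,onplane(n,cen,.15),P(n,cv2.boxPoints(rc),.15)[:,:2].tolist())
# light
print("light",P("top",[(300.5,202.5),(370,203.5),(368,272),(299,271)],.012),)
# panel rail top face z=.132
print("rail top end",P("top",[(495,252.5),(497,259)],.132), P("top",[(454.5,262),(456,269)],.132))
print("rail scene",P("scene",[(206,139),(209,136),(240,147)],.132))
print("base top",P("top",[(410.5,250),(479,233),(421,297)],.012))
print("base scene",P("scene",[(195,186),(255,209),(276,178)],.012))
```

```text
block top/top [[0.6126 0.2697 0.06  ]
 [0.6028 0.1942 0.06  ]
 [0.5376 0.2798 0.06  ]]
block scene [[0.6009 0.1956 0.06  ]
 [0.5362 0.2808 0.06  ]
 [0.6112 0.2693 0.06  ]]
tri corners (array([0.6169, 0.2342, 0.1252]), np.float64(0.04904535833760366)) (array([ 0.5973,  0.23  , -0.0022]), np.float64(0.05861115238086372))
top ((223.49671936035156, 213.85043334960938), (5.186689853668213, 29.998693466186523), 37.40536117553711) [[0.5481 0.262  0.112 ]
 [0.5993 0.2255 0.112 ]
 [0.5928 0.2164 0.112 ]
 [0.5417 0.2529 0.112 ]]
cen (223.24769433465084, 214.09222661396572) [0.5702 0.2402 0.11  ]
top strip 42.5 (433.9960784313725, 271.4392156862745) [ 0.4596 -0.1935  0.15  ] [[0.4688445592548433, -0.18421557257711807], [0.47262987022976377, -0.19238456500871864], [0.4501610786393801, -0.20279351836952342], [0.4463939862099617, -0.19462594611366252]]
top strip 42.5 (440.73725490196074, 268.078431372549) [ 0.4666 -0.207   0.15  ] [[0.47404379104514144, -0.19457464747970543], [0.4794486665292047, -0.20500394224949792], [0.45739241428029076, -0.2164713304905646], [0.45201240571807005, -0.2060411248
[... 353 characters left out ...]
 0.15  ] [[0.48318592774132896, -0.2101161510408367], [0.45470324477591995, -0.2270416722337285], [0.446144620342259, -0.19599820429305814], [0.47458679136825654, -0.17962835910167008]]
light [[ 0.6141  0.0844  0.012 ]
 [ 0.6155 -0.0758  0.012 ]
 [ 0.4579 -0.0738  0.012 ]
 [ 0.4564  0.0834  0.012 ]]
rail top end [[ 0.5013 -0.3241  0.132 ]
 [ 0.4881 -0.3283  0.132 ]] [[ 0.4801 -0.2396  0.132 ]
 [ 0.4659 -0.2428  0.132 ]]
rail scene [[ 0.5001 -0.3236  0.132 ]
 [ 0.4886 -0.3256  0.132 ]
 [ 0.468  -0.2452  0.132 ]]
base top [[ 0.5104 -0.1703  0.012 ]
 [ 0.5534 -0.3298  0.012 ]
 [ 0.4037 -0.1958  0.012 ]]
base scene [[ 0.5544 -0.3297  0.012 ]
 [ 0.5131 -0.1676  0.012 ]
 [ 0.4071 -0.1971  0.012 ]]
```

Run:
```python
from h import *
np.set_printoptions(precision=3,suppress=True)
d=np.deg2rad
def show(l,p,rpy):
    print(l,kinematics.ik(p,rpy))
for y in(-35.5,144.5): show(f"key{y}",[.570,.2385,.089],[np.pi,0,d(y)])
for y in(26.5,206.5,110,-70,290): show(f"slot{y}",[.463,-.2003,.23],[np.pi,0,d(y)])
for y in(104.6,-75.4): show(f"rail{y}",[.4806,-.2723,.102],[np.pi,0,d(y)])
from scipy.spatial.transform import Rotation as R
for s in(1,-1):
  # tool z forward-down 45deg, tool x = +-y
  z=np.array([.7071,0,-.7071]);x=np.array([0,s,0.]);y=np.cross(z,x)
  e=R.from_matrix(np.stack([x,y,z],1)).as_euler('xyz');mid=np.array([.5357,.0045,.19]);tcp=mid-z*(.049-.019)
  print(e); show("final",tcp,e)
print(telemetry.read_state()['time'])
```

```text
key-35.5 [ 0.204  0.43   1.598 -0.     1.114  2.395]
key144.5 [ 0.204  0.43   1.598  0.     1.114 -0.747]
slot26.5 [-0.644  0.023  1.782 -0.     1.337  0.464]
slot206.5 [-0.644  0.023  1.782  0.     1.337 -2.677]
slot110 [-0.644  0.023  1.782  0.     1.337 -0.993]
slot-70 [-0.644  0.023  1.782 -0.     1.337  2.149]
slot290 [-0.644  0.023  1.782 -0.     1.337  2.149]
rail104.6 [-0.73   0.284  1.767  0.     1.091 -0.985]
rail-75.4 [-0.73   0.284  1.767 -0.     1.091  2.156]
[ 2.356 -0.     1.571]
final [-0.404 -0.418  2.384  0.605  0.511 -0.837]
[-2.356 -0.    -1.571]
final [-0.404 -0.418  2.384  0.605  0.511  2.305]
0.1
```

Run:
```python
from h import *
d=np.deg2rad
r=[np.pi,0,d(144.5)]
ctrl.goto([.570,.2387,.19],r)
print(telemetry.read_state()['time'])
ctrl.move_linear([.570,.2387,.089],feed=.15,contact_N=8)
jaws.command_gripper(0,60)
s=telemetry.read_state();print(s['time'],s['tool_pos'],s['opening'],s['ft_force'])
ctrl.move_linear([.570,.2387,.22],feed=.15)
s=telemetry.read_state();print(s['time'],s['tool_pos'],s['opening'],s['ft_force'])
for n in C: cv2.imwrite(f"pics/{n}1.png",optics.read_camera(n))
im=cv2.imread("pics/scene1.png");crop(im,330,200,110,110,5,"pics/c5.png")
```

```text
1.7917
3.2667 [0.57014726 0.23860665 0.08934644] 0.1497523633706216 [-1.03269922 -2.03955343  2.44776344]
4.2917 [0.56919699 0.23854009 0.21856432] 0.15378266725367912 [ 0.24414455  0.28032072 -1.44324893]
```

View pics/c5.png

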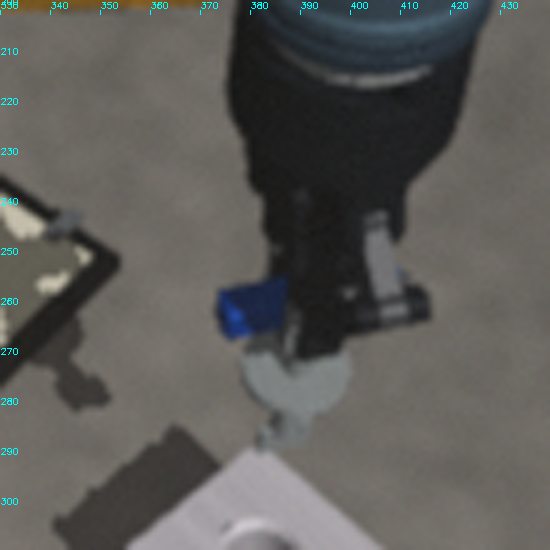

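Run:
```python
from h import *
d=np.deg2rad
r=[np.pi,0,d(26.5)]
ctrl.move_linear([.570,.2387,.262],feed=.2)
ctrl.goto([.463,-.2003,.262],r)
ctrl.move_linear([.463,-.2003,.242],feed=.1)
s=telemetry.read_state();print(s['time'],s['tool_pos'],s['tcp_rot'],s['opening'],s['ft_force'])
for n in C: cv2.imwrite(f"pics/{n}2.png",optics.read_camera(n))
p=proj("scene",[[*s['tool_pos'][:2],.163],[.463,-.2003,.15]]);print(p)
im=cv2.imread("pics/scene2.png");crop(im,205,80,100,90,7,"pics/c6.png")
im=cv2.imread("pics/top2.png");crop(im,400,220,110,85,7,"pics/c7.png")
```

```text
6.7583 [ 0.46284051 -0.1995063   0.24130931] [-3.13992464e+00  7.95312319e-04  4.63719575e-01] 0.15403555707259933 [-0.61370657  0.17415571 -0.98907688]
[[255.00405858 144.93469608]
 [255.14242011 149.04880063]]
```

View pics/c6.png

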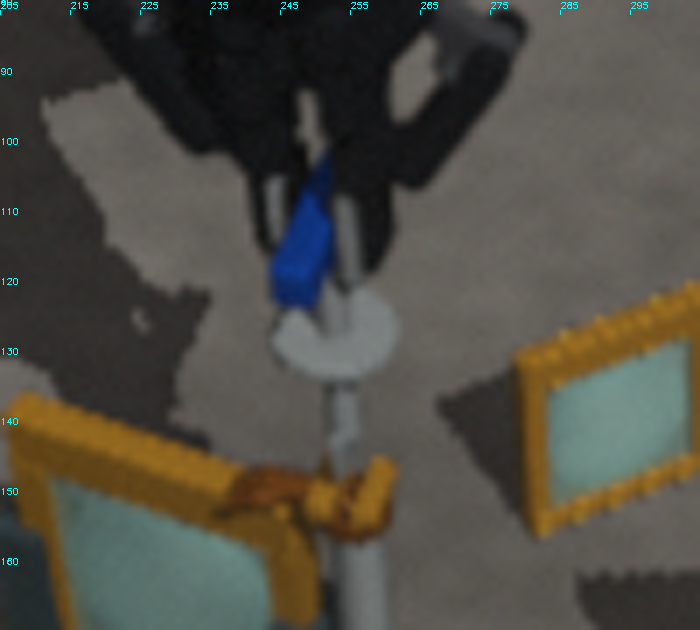

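View pics/c7.png

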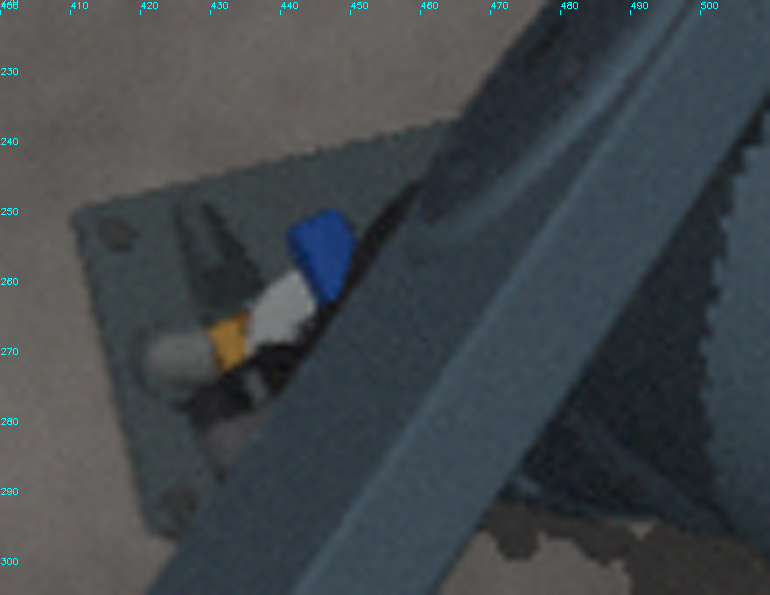

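Run:
```python
from h import *
np.set_printoptions(precision=2,suppress=True)
s=telemetry.read_state()
t=np.array(s['tool_pos']);yaw=s['tcp_rot'][2]
c,sn=np.cos(yaw),np.sin(yaw);x=np.array([c,sn,0]);y=np.array([-sn,c,0]);z=np.array([0,0,1])
bar=t+z*.0187
K=12
im=cv2.imread("pics/scene2.png");o=cv2.imread("pics/scene0.png")
def mk(im,out,draw):
    X,Y,W,H=228,95,48,62
    q=cv2.resize(im[Y:Y+H,X:X+W],None,fx=K*.75,fy=K*.75,interpolation=cv2.INTER_CUBIC)
    k=K*.75
    q=cv2.convertScaleAbs(q,alpha=1.6)
    if draw:
        for P in draw:
            p=((proj("scene",P)-[X-.5,Y-.5])*k).astype(int)
            cv2.polylines(q,[p.reshape(-1,1,2)],False,(255,0,255),1)
    return q
blade=[bar-z*.082+x*.01,bar-z*.098+x*.01,bar-z*.098-x*.01,bar-z*.082-x*.01]
th=np.linspace(0,6.28,40)
fl=[bar-z*.048+.02*(np.cos(a)*x+np.sin(a)*y) for a in th]
axis=[bar,bar-z*.098]
b=[bar+x*.033*a+y*.007*bb+z*.008*e for a,bb,e in((1,1,1),(1,-1,1),(1,-1,-1),(1,1,-1),(1,1,1))]
sl=np.array([.463,-.2003,.15]);a=np.deg2rad(26.5);u=np.array([np.cos(a),np.sin(a),0]);v=np.array([-u[1],u[0],0])
sd=[[sl+u*.0125+v*.0032*k,sl-u*.0125+v*.0032*k] for k in(1,-1)]
cir=[sl+.013*(np.cos(a)*x+np.sin(a)*y) for a in th]
q=np.hstack([mk(o,0,sd+[cir]),mk(im,0,[blade,fl,axis,b])])
print(q.shape);q=q[:600,:800];cv2.imwrite("pics/c8.png",q)
print(proj("scene",blade),proj("scene",sd[0]),proj("scene",sd[1]))
```

```text
(558, 864, 3)
[[252.74 142.68]
 [253.32 147.98]
 [255.96 141.87]
 [255.41 136.55]] [[254.87 153.13]
 [258.14 145.49]] [[252.12 152.64]
 [255.41 145.02]]
```

View pics/c8.png

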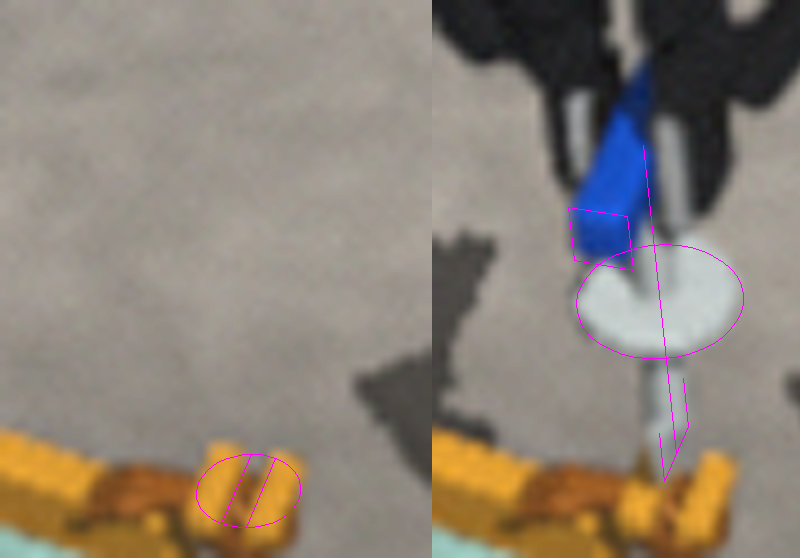

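Run:
```python
from h import *
def z(f,x,y,w,h,k): return cv2.convertScaleAbs(cv2.resize(cv2.imread(f)[y:y+h,x:x+w],None,fx=k,fy=k,interpolation=cv2.INTER_NEAREST),alpha=1.6)
q=np.hstack([z("pics/scene0.png",244,134,20,26,20),z("pics/scene2.png",244,134,20,26,20)])
for i in range(0,20,2):
  for o in(0,400): cv2.putText(q,str(244+i),(o+i*20,10),0,.3,(255,255,0),1)
for i in range(0,26,2): cv2.putText(q,str(134+i),(0,i*20+14),0,.3,(255,255,0),1)
cv2.imwrite("pics/c9.png",q)
```

```text
(no output)
```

View pics/c9.png

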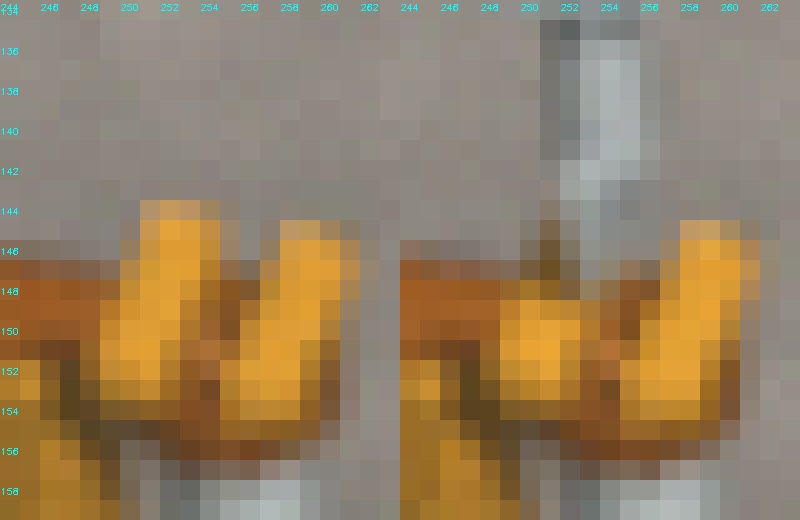

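Run:
```python
from h import *
np.set_printoptions(precision=4,suppress=True)
def st(l):
    s=telemetry.read_state();print(l,s['time'],s['tool_pos'],s['tcp_rot'],s['ft_force'],s['torque'],s['opening'])
ctrl.move_linear([.463,-.2005,.232],feed=.05); st("a")
h=ctrl.move_linear([.463,-.2005,.2235],feed=.03,contact_N=8); st(h)
```

```text
a 7.2083 [ 0.4627 -0.2003  0.2315] [-3.1407  0.0004  0.4625] [-0.0937  0.2489 -2.1791] [ 0.0368  0.0324 -0.0203] 0.1498050718634862
False 7.6417 [ 0.4629 -0.2004  0.2233] [-3.1411  0.0002  0.4624] [-0.105  -0.4045 -1.5733] [ 0.0393 -0.0097  0.0402] 0.147169645413515
```

Run:
```python
from h import *
np.set_printoptions(precision=4,suppress=True)
def st(l):
    s=telemetry.read_state();print(l,s['time'],s['tool_pos'],s['tcp_rot'][2],s['ft_force'],s['torque'],s['opening'])
P=[.463,-.2005,.2227]
ctrl.move_linear(P,feed=.03,contact_N=8);st("dn")
ctrl.dwell(.15)
for y in(40,54,68,82,95,108):
    ctrl.goto(P,[np.pi,0,np.deg2rad(y)]);st(y)
ctrl.dwell(.2);st("e")
for n in C: cv2.imwrite(f"pics/{n}3.png",optics.read_camera(n))
im=cv2.imread("pics/scene3.png");crop(im,205,80,100,90,7,"pics/c10.png")
```

```text
dn 7.8917 [ 0.4631 -0.2005  0.2228] 0.46250621301204053 [ 0.2041  0.3036 -1.2165] [0.0125 0.0268 0.0482] 0.1504213847530936
40 8.375 [ 0.463  -0.2005  0.2228] 0.6940577098080403 [-1.0887  0.5363 -1.4156] [ 0.0651 -0.0159 -0.0547] 0.15271156576262132
54 8.7167 [ 0.463  -0.2004  0.2227] 0.9362088385102618 [-0.5546  0.9389 -1.4831] [ 0.1316  0.0456 -0.0772] 0.14812361246246974
68 9.0583 [ 0.463  -0.2004  0.2227] 1.1796979030028143 [-0.5317  1.06   -1.7934] [ 0.2036  0.1048 -0.05  ] 0.1507358514741147
82 9.4 [ 0.463  -0.2004  0.2227] 1.423726277335089 [-0.546   1.5099 -1.5464] [ 0.2894  0.1176 -0.0575] 0.15346524638276562
95 9.7333 [ 0.463  -0.2004  0.2227] 1.650560655498177 [-0.8474  0.7661 -0.1943] [0.3162 0.0918 0.0054] 0.14938510754777065
108 10.0667 [ 0.463  -0.2004  0.2227] 1.8773565355163484 [-1.7553  1.1374 -0.2541] [ 0.348   0.1524 -0.035 ] 0.15267518083976325
e 10.2667 [ 0.463  -0.2004  0.2227] 1.881614923126872 [-0.5406  1.5288 -0.67  ] [ 0.3887  0.1956 -0.0599] 0.15316968883107426
```

View pics/c10.png

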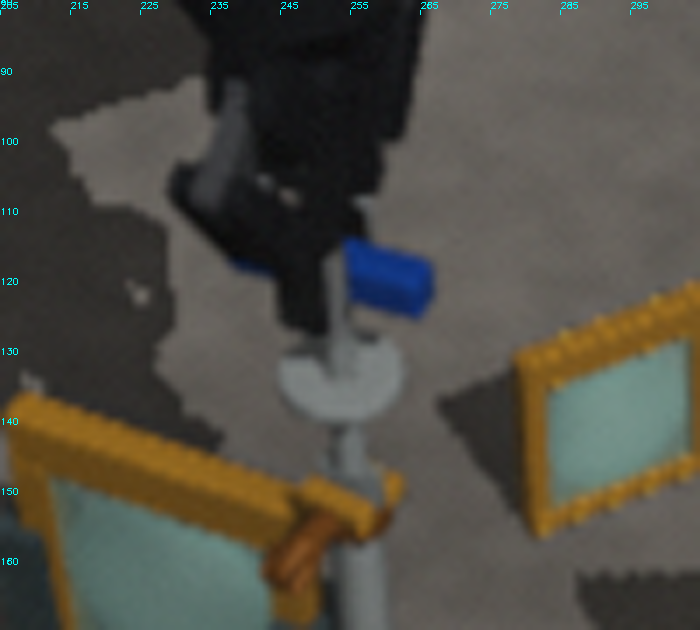

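Run:
```python
from h import *
a=onplane("scene",(248.5,149),.15);b=onplane("scene",(258,155.5),.15);print("strip line deg",np.rad2deg(np.arctan2(*(a-b)[1::-1])))
t=onplane("scene",(244,162),.138);c=np.array([.463,-.2005]);v=t[:2]-c;print("claw deg",np.rad2deg(np.arctan2(v[1],v[0])),np.linalg.norm(v))
sl=np.array([.463,-.2005,.15])
for ang in(90,97,104,111):
  u=np.deg2rad(ang);e=np.array([np.cos(u),np.sin(u),0]);v=np.array([e[1],-e[0],0]);
  print(ang,proj("scene",[sl+v*.0032+e*.012,sl+v*.0032-e*.012,sl+v*.04-[0,0,.012]]).round(1).tolist())
```

```text
strip line deg -92.15002349835827
claw deg 0.5324404764530342 0.03741406413635844
90 [[258.0, 152.2], [250.2, 147.3], [243.1, 162.6]]
97 [[258.5, 151.9], [249.9, 147.8], [244.7, 163.5]]
104 [[259.1, 151.6], [249.7, 148.2], [246.6, 164.3]]
111 [[259.5, 151.2], [249.6, 148.7], [248.6, 164.9]]
```

Run:
```python
from h import *
np.set_printoptions(precision=4,suppress=True)
def st(l):
    s=telemetry.read_state();print(l,s['time'],s['tool_pos'],s['tcp_rot'][2],s['ft_force'],s['torque'],s['opening'])
P=[.463,-.2005,.2227]
ctrl.goto(P,[np.pi,0,np.deg2rad(114)]);ctrl.dwell(.2);st(114)
# back off a little to unload the flanks, then lift
ctrl.goto(P,[np.pi,0,np.deg2rad(110)]);st(110)
ctrl.move_linear([.463,-.2005,.262],feed=.08);st("up")
ctrl.goto([.5699,.2387,.262],[np.pi,0,np.deg2rad(144.5)]);ctrl.dwell(.1);st("over")
for n in C: cv2.imwrite(f"pics/{n}4.png",optics.read_camera(n))
crop(cv2.imread("pics/scene4.png"),205,125,90,80,7,"pics/c11.png")
crop(cv2.imread("pics/scene4.png"),340,200,90,140,4,"pics/c12.png")
```

```text
114 10.8167 [ 0.463  -0.2005  0.2227] 1.9877851389586012 [-0.6253  2.2984 -0.007 ] [ 0.4295  0.1848 -0.0557] 0.15160514397815103
110 11.0667 [ 0.4631 -0.2009  0.2227] 1.9208189731623841 [-0.2716  0.557  -0.6889] [ 0.0262  0.0172 -0.0584] 0.1501652516853122
up 11.7083 [ 0.4629 -0.2005  0.262 ] 1.9199538218965582 [ 0.3238  0.4386 -2.6428] [-0.0384 -0.0139  0.0093] 0.1514166728088695
over 13.4667 [0.5703 0.2373 0.2621] 2.519941907543027 [ 0.4572  0.7499 -1.1619] [ 0.0121 -0.0289  0.0145] 0.1551374317191
```

View pics/c11.png

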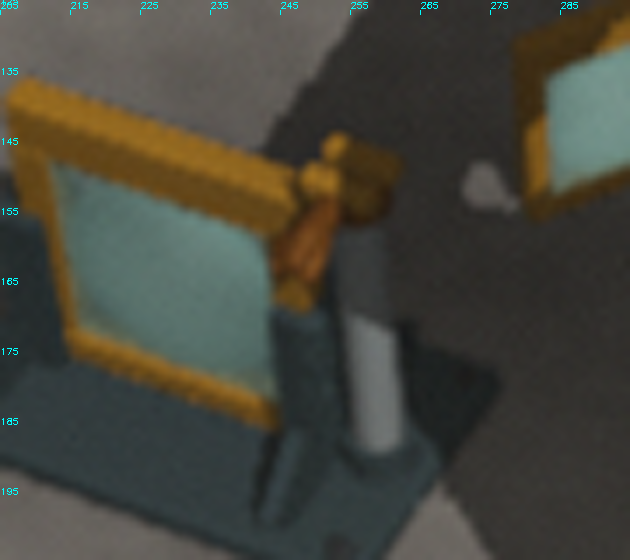

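View pics/c12.png

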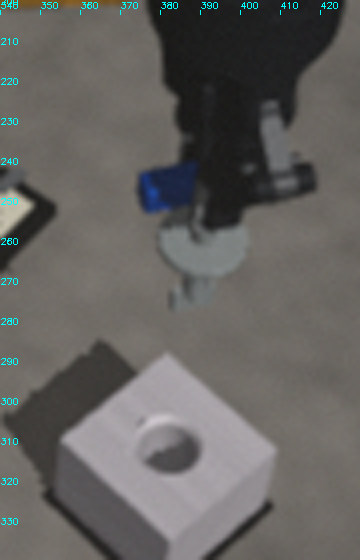

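Run:
```python
from h import *
np.set_printoptions(precision=4,suppress=True)
print("hole",onplane("scene",(381.7,310.6),.06))
def st(l):
    s=telemetry.read_state();print(l,s['time'],s['tool_pos'],s['ft_force'],s['torque'],s['opening'])
x,y=.5697,.2380
ctrl.move_linear([x,y,.15],feed=.15);st("a")
print(ctrl.move_linear([x,y,.105],feed=.1,contact_N=10));st("b")
print(ctrl.move_linear([x,y,.087],feed=.04,contact_N=6));st("c")
jaws.command_gripper(0.4);st("open")
ctrl.dwell(.1)
for n in C: cv2.imwrite(f"pics/{n}5.png",optics.read_camera(n))
crop(cv2.imread("pics/scene5.png"),340,250,90,100,6,"pics/c13.png")
```

```text
hole [0.5686 0.2376 0.06  ]
a 14.4667 [0.5705 0.2382 0.1511] [ 0.2177  0.7834 -1.902 ] [-0.0228  0.0405 -0.0211] 0.14991315794247703
False
b 15.0667 [0.57   0.2381 0.1052] [-0.2619 -0.9114 -1.6252] [-0.0071  0.0338 -0.029 ] 0.1551650298319342
True
c 15.4917 [0.57   0.238  0.0893] [-0.2748  0.0633  3.8775] [-0.0311  0.1185 -0.0232] 0.15375587490001916
open 15.825 [0.5689 0.2378 0.0881] [-0.4962 -0.2851  0.9439] [ 0.0218 -0.0204  0.0635] 0.39708239804891343
```

View pics/c13.png

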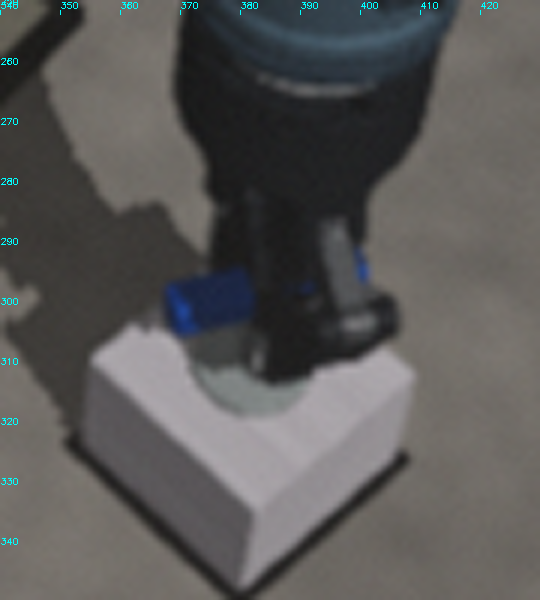

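Key is seated (contact at the same height as the pick). I'll retreat, check it, and go over the rail.

Run:
```python
from h import *
np.set_printoptions(precision=4,suppress=True)
def st(l):
    s=telemetry.read_state();print(l,s['time'],s['tool_pos'],s['ft_force'],s['torque'],s['opening'])
ctrl.move_linear([.5689,.2378,.20],feed=.15);st("up")
jaws.command_gripper(0.75)
ctrl.goto([.4806,-.2723,.21],[np.pi,0,np.deg2rad(104.6)]);ctrl.dwell(.1);st("over")
for n in C: cv2.imwrite(f"pics/{n}6.png",optics.read_camera(n))
crop(cv2.imread("pics/scene6.png"),340,270,90,85,7,"pics/c14.png")
crop(cv2.imread("pics/scene6.png"),180,90,100,115,5,"pics/c15.png")
```

```text
up 16.9167 [0.5682 0.2376 0.1988] [-0.728  -0.2579 -0.2683] [0.0165 0.0406 0.003 ] 0.4015939366303523
over 19.2917 [ 0.4811 -0.2714  0.21  ] [-0.2138  0.3937  1.0224] [-0.0095 -0.0497 -0.0029] 0.7515091427890572
```

View pics/c14.png

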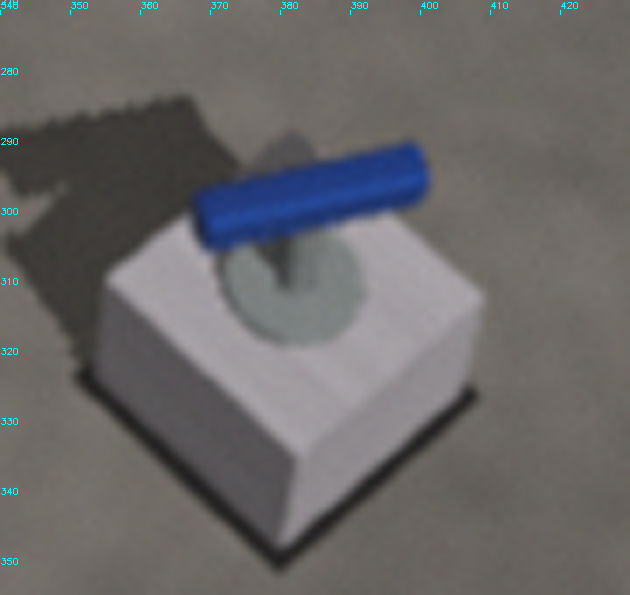

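View pics/c15.png

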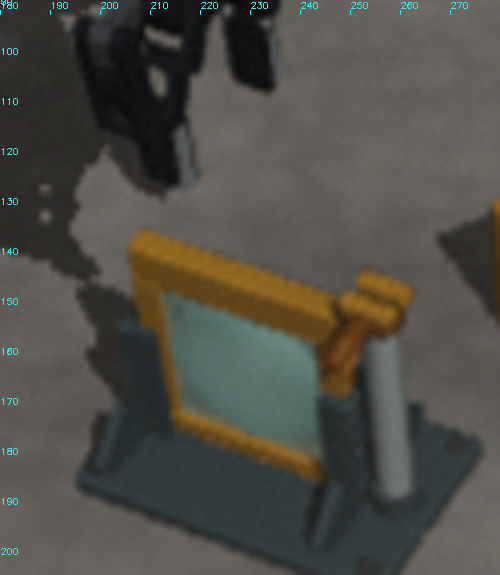

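Run:
```python
from h import *
np.set_printoptions(precision=4,suppress=True)
def st(l):
    s=telemetry.read_state();print(l,s['time'],s['tool_pos'],s['ft_force'],s['torque'],s['opening'])
x,y=.4808,-.2725
ctrl.move_linear([x,y,.15],feed=.15)
print(ctrl.move_linear([x,y,.103],feed=.1,contact_N=8));st("dn")
jaws.command_gripper(0,70);st("grip")
print(ctrl.move_linear([x,y,.135],feed=.08,contact_N=25));st("up1")
print(ctrl.move_linear([x,y,.25],feed=.12,contact_N=25));st("up2")
for n in C: cv2.imwrite(f"pics/{n}7.png",optics.read_camera(n))
```

```text
False
dn 20.5583 [ 0.4811 -0.2728  0.1035] [0.2299 0.1503 0.7176] [ 0.0037 -0.0152 -0.0054] 0.7493572383848003
grip 21.0667 [ 0.4812 -0.2728  0.1037] [-0.4173  1.0003  3.5714] [ 0.0653  0.0007 -0.0053] 0.15129148798961795
False
up1 21.6167 [ 0.4808 -0.2725  0.1353] [-0.0076 -0.3845 -2.9492] [0.0273 0.0041 0.0189] 0.15369254242656882
False
up2 22.725 [ 0.4803 -0.2721  0.2489] [-1.1115 -0.1732 -3.7305] [-0.0179  0.0081 -0.0347] 0.15114996769951197
```

View pics/scene7.png

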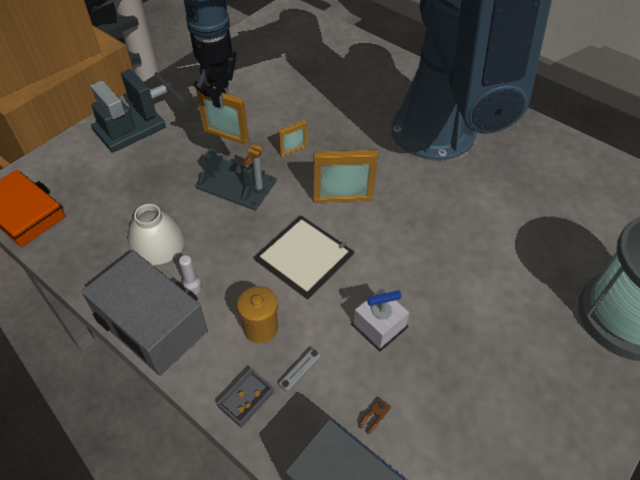

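Run:
```python
from h import *
np.set_printoptions(precision=4,suppress=True)
def st(l):
    s=telemetry.read_state();print(l,s['time'],s['tool_pos'],s['tcp_rot'],s['ft_force'],s['opening'])
ctrl.move_linear([.4808,-.2725,.30],feed=.12)
ctrl.goto([.5345,.0045,.30],[np.pi,0,np.pi/2]);st("a")
ctrl.goto([.5145,.0045,.2262],[.75*np.pi,0,np.pi/2]);ctrl.dwell(.5);st("b")
for n in C: cv2.imwrite(f"pics/{n}8.png",optics.read_camera(n))
```

```text
a 24.4833 [0.5344 0.0037 0.2995] [-3.1408  0.0005  1.5707] [ 0.5281  0.4906 -4.4794] 0.15136043653032616
b 25.875 [0.5146 0.0046 0.2261] [ 2.3565 -0.0001  1.5712] [ 0.4947  0.5048 -3.5915] 0.15084547091724668
```

View pics/scene8.png

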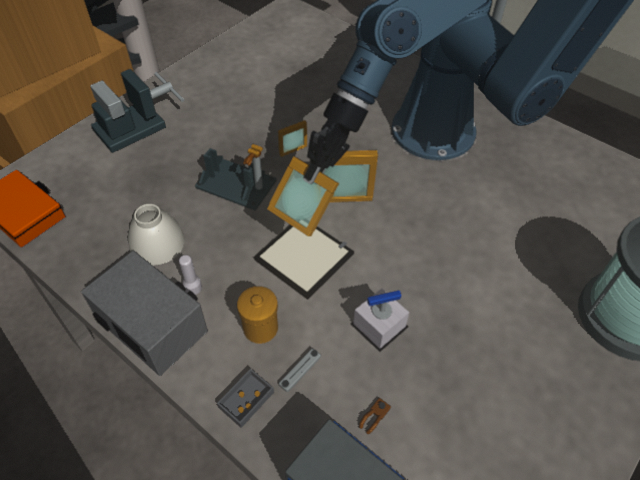

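View pics/top8.png

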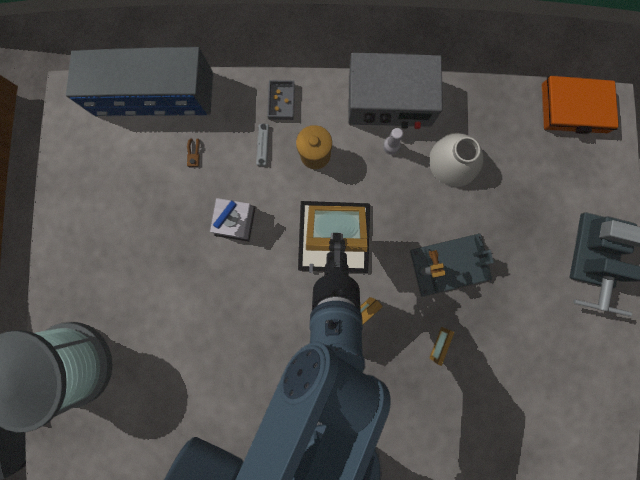

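Run:
```python
from h import *
np.set_printoptions(precision=4,suppress=True)
A=tri((311,235),(308,206));B=tri((269,199),(367,207));D=tri((336,190),(306.5,249));print(A,B,D)
c=(B[0]+D[0])/2;print("centre",c)
v=A[0]-D[0];print("tilt",np.rad2deg(np.arctan2(-v[2],np.hypot(*v[:2]))),np.linalg.norm(v)); w=B[0]-A[0];print("rail",np.rad2deg(np.arcsin(w[2]/np.linalg.norm(w))),np.linalg.norm(w))
```

```text
(array([0.5804, 0.061 , 0.1702]), np.float64(0.003858083799179327)) (array([ 0.5775, -0.0524,  0.1906]), np.float64(0.005133202058499956)) (array([0.4945, 0.0564, 0.2245]), np.float64(0.0027062529240113654))
centre [0.536  0.002  0.2075]
tilt 32.27619427770784 0.10175876907160117
rail 10.193250387301621 0.11524887477651827
```

The centre fits. My hand-picked corners are coarse (they give an edge of 102 mm instead of 120 mm), so I'll check the tilt by projecting the corners expected at 45° onto the picture.

Run:
```python
from h import *
s=telemetry.read_state();t=np.array(s['tool_pos'])
q=[]
def img(n,X,Y,W,H,k):
    im=cv2.imread(f"pics/{n}8.png")
    c=cv2.resize(im[Y:Y+H,X:X+W],None,fx=k,fy=k,interpolation=cv2.INTER_CUBIC)
    for tl,col in((45,(255,0,255)),(33,(0,0,255))):
        a=np.deg2rad(tl);z=np.array([np.cos(a),0,-np.sin(a)]);nrm=np.array([np.sin(a),0,np.cos(a)]);y=np.array([0,1,0])
        zz=np.array([.7071,0,-.7071]);rail=t-zz*.018; mid=rail+z*.049
        for h in(.007,-.007):
            P=[mid+z*.06*i+y*.055*j+nrm*h for i,j in((1,1),(1,-1),(-1,-1),(-1,1),(1,1))]
            p=((proj(n,P)-[X-.5,Y-.5])*k).astype(int);cv2.polylines(c,[p.reshape(-1,1,2)],False,col,1)
    return c
cv2.imwrite("pics/c16.png",np.hstack([img("scene",260,150,84,92,5),img("top",297,195,76,92,5)]))
```

```text
(no output)
```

View pics/c16.png

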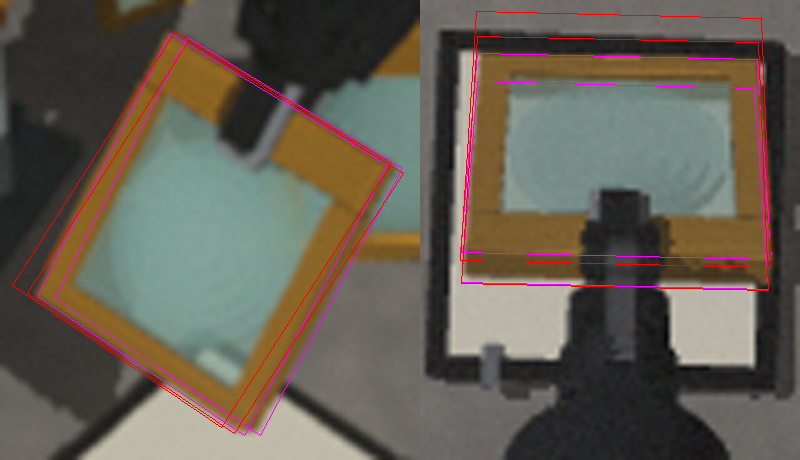

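The 45° outline fits both views and the 33° one does not. The key is upright in its stand, the claw is square, and the bystanders haven't moved. Handing in.

```bash
python3 -c "
from station import *
from station import hand_in,telemetry
print(telemetry.read_state()['time'],hand_in())"
```

```text
the job is handed in; nothing more can be done
25.975 None
```

The job is handed in at 26.0 s of the 61 s allowed, with the arm still holding the lens panel over the light panel. `hand_in()` gives no verdict, so the checks below are my own.

- **Cleat:** I seated the key about 7 mm deep in the slot and turned it anticlockwise. In the pictures the claw then stood about square to the rail, roughly 1.5 to 1.57 rad. That is an estimate from pixels, not a joint reading.
- **Key:** it is back in its stand and let go. It touched down at the same height as when it was picked up, and the pictures show it upright.
- **Lens panel:** I drew it up by its top rail and hold it with about 70 N of grip.
    - **Position:** the centre measured (0.536, 0.002), against (0.536, 0.0045) for the light panel, and about 19 cm above it.
    - **Tilt:** the glass leans about 45° and the rail is level.
- **Bystanders:** none of them has visibly moved.

**One check disagreed:** a rough triangulation from hand-picked corners gave a 32° tilt and a rail 10° off level. Both are still within limits, but it also made the panel edge 102 mm instead of 120 mm, so I discounted it. The outline expected at 45° fitted both pictures closely, while one drawn at 33° did not.

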